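# Set the batch preset on a bench selector

## Robot

A 7-joint arm with a two-finger parallel gripper is mounted at the origin on a cart in front of the work surface, level with it; the furniture and walls round the work are solid. World frame = base frame: x ahead of the robot, y to its left, z up, the work surface at z = 0. Lengths are in m, angles in rad, forces in N, time in s.
With the tool pointing down it reaches from about 0.35 to 0.9 m from the base axis. Payload 19.9 kg.
Tool frame: the origin (TCP) lies midway between the tips of the shut fingers; the grasp point (between the pads) lies 19 mm behind it; z points along the fingers, y is the line along which they close (so a half turn about z gives the same grasp; the last joint's range is limited). The gripper opens to 94 mm and grips with 3 to 60 N. Pads are 16 mm wide; open, the fingers measure 119 mm over their backs; the gripper's body (75 mm by 177 mm) begins 78 mm behind the grasp point.
Start: joints at [-1.383, 0.417, -0.01, 1.614, 0.005, 1.111, -0.053], TCP at [0.142, 0.609, 0.205] pointing down, gripper open.
Joint ranges: [-2.81, 2.81], [-0.39, 2.02], [-1.27, 1.25], [0.06, 2.57], [-1.19, 4.33], [0.19, 2], [-2.82, 2.82]. Speed limits (rad/s): [1.89, 1.89, 2.39, 2.39, 3.01, 3.01, 3.01].

## Interface

Orientations are given as a 3x3 rotation matrix whose columns are the frame's x, y, z axes.
In Python, from workcell import ctrl gives the robot as it stands. The module is installed in compiled form; this text tells all that it offers.
- The arm moves only by the shell command python3 -m crank 'ROWS' [OPENING]. ROWS is JSON, a list of rows, each a list of 4 numbers: the shift along the tool's x, y, z in m, then the turn about the tool's z in rad. A call has 1 to 20 rows; each row shifts and turns the commanded pose from where the row before left it, along the tool's axes as they then stand; what a row does not reach is not made up. A row lasts 1/10 s, in which the tool goes at most 50 mm and 8.59 degrees, less where a joint would pass 70% of its speed; a pose out of reach is approached as far as the arm can. A call with a gripper value outside its range is refused whole. OPENING is the opening in per cent of the stroke, from 0 (shut) to 100 (fully open), set as the call begins (- or left out, the last holds). The fingers move at their own pace and stop on an object; the grip force is fixed at half the most. Time passes only in rows, so rows that do not move let the fingers close. It gives the time, the measured TCP pose, the force, the opening and the grip force at its end, in the units of the state.
- ctrl.state(): the state, without advancing time (a new reading comes with each control period).
- ctrl.snapshot(name): name is "side" or "top"; returns a dict with "img" (400x640x3 uint8, red, green, blue), "z_map" (400x640 float32, m along the optical axis (not along the pixel's ray), 0 where there is no reading), "K" (3x3 intrinsics, pixels), "R" (3x3) and "t" (3): a world point X has camera coordinates R X + t. Camera axes: x right, y down, z forward; pixel columns grow to the right and rows downward; lengths in m; the calibration is good to about 2 mm. A picture is of the moment at which its call begins.
- ctrl.close_job(): hands the job in; it is judged then, once.
Trained networks look in a picture, given as the dict that the camera call returned (one of the last four; its "shot" number tells which), for a name from the list of things; names that differ only in an ending like _2 or _b are one class to them, and where a whole thing is asked for, a point or a joint stands for the part that bears it (a point fixed in the world has none). Each returns a list of dicts, best first, with "conf" (0 to 1); they miss things now and then, are a little off and sometimes report something else, mostly with a low value. They report only what shows in the picture. A call takes as long as a camera call.
- ctrl.trace(picture, target): "mask" (400x640 bool, what is visible of it).
- ctrl.pinpoint(picture, target): "point" ([x, y, z] in m, in the coordinates of the camera as it stood for that picture, good to about 4 mm: a listed point, or the origin of a listed thing).
The state is a dict: "time_s": time; "joints": joint angles; "qvel": joint speeds; "joint_efforts": joint torques, N m; "position": TCP position; "tcp_rot": TCP orientation; "wrist_force": force on the tool from outside, world axes, zero at the start; "wrist_torque": the same for the moment, N m; "grip_width": finger opening in m; "grip_force": force on a finger pad.
Only numpy, scipy, OpenCV 4.12 (cv2) and the standard library are available. Lean on these libraries where they do the work, as an engineer would, in place of code of your own. Each camera call takes 0.05 s, during which the arm holds its last target. There are 200 camera calls.

## Task

Set the batch preset on the bench selector to 2-8-5, read from left to right as the robot sees it: swing each wheel's handle to its tick on the scale, the heavy tick nearest the robot being 0 and the other heavy tick 5. The wheels click up freely but the pawls stop them from turning back, so tip the weighted ball lever over towards the robot to lift the pawls clear, and tip it back when the code is set so that the pawls drop home. Leave everything else on the bench where it is.

Things in the scene. Friction and masses are not known exactly. Their poses are not given: they have to be found in the camera images.
- selector: the preset selector, fixed: a grey sheet-metal unit 206 mm wide (y), 180 mm deep, 317 mm high on 14 mm feet (an air hose may pass under it), open at the front. Origin on the bench under the middle of the wheel axis; x from its front to its back, y to its left (lever side), z up. Cheeks at y = -0.10 and 0.10, 5 mm thick, behind x = 0.05, in front of that only below z = 0.112 and above 0.25
- hood_edge (a point): middle of the lower front edge of the dust hood over the rear of the wheels: selector x = 0.024, z = 0.295; the hood's upright header spans z = 0.295 to 0.317, the full width. Handles at digits 7 to 9 stand so far under it that the tool must come tilted, 25 to 50 degrees from vertical, down and forward from the robot's side
- wheel_axis (a point): middle of the wheel axis: selector (0, 0, 0.100), axis along y. Three wheels at y = 0.062, 0, -0.062: a fluted black drum 75 mm across, from 24 mm right to 14 mm left of the wheel's y; on its left a steel ratchet wheel 108 mm across and the crank arm (out to 82 mm), then (24 to 30 mm left) a fixed white quadrant, 64 mm radius, with ten black ticks, heavy at 0 and 5
- wheel_left (a joint): the left digit wheel, rad: 0 with its handle at digit 0, +0.2094 (12 degrees) per digit as its top turns away from the robot, stop at 9 (1.885). Clicks into each digit; turning takes 3 to 4 N at the handle. At digit d the handle stands (94 - 12 d) degrees from straight up, leaning to selector -x (0: level in front, 8: at the top), 75 mm from the axis, grip at selector y = 0.056
- wheel_middle (a joint): the middle digit wheel, rad: 0 with its handle at digit 0, +0.2094 (12 degrees) per digit as its top turns away from the robot, stop at 9 (1.885). Clicks into each digit; turning takes 3 to 4 N at the handle. At digit d the handle stands (94 - 12 d) degrees from straight up, leaning to selector -x (0: level in front, 8: at the top), 75 mm from the axis, grip at selector y = -0.006
- wheel_right (a joint): the right digit wheel, rad: 0 with its handle at digit 0, +0.2094 (12 degrees) per digit as its top turns away from the robot, stop at 9 (1.885). Clicks into each digit; turning takes 3 to 4 N at the handle. At digit d the handle stands (94 - 12 d) degrees from straight up, leaning to selector -x (0: level in front, 8: at the top), 75 mm from the axis, grip at selector y = -0.068
- wheel_left_grip (a point): grip point of the left wheel's handle: on the centre line of a round bare-metal handle, 14 mm diameter, 36 mm long, sticking out to the right parallel to the axis; 20 mm right of its steel crank arm, 16 mm from its free end. Turns with the wheel
- wheel_middle_grip (a point): grip point of the middle wheel's handle: on the centre line of a round bare-metal handle, 14 mm diameter, 36 mm long, sticking out to the right parallel to the axis; 20 mm right of its steel crank arm, 16 mm from its free end. Turns with the wheel
- wheel_right_grip (a point): grip point of the right wheel's handle: on the centre line of a round bare-metal handle, 14 mm diameter, 36 mm long, sticking out to the right parallel to the axis; 20 mm right of its steel crank arm, 16 mm from its free end. Turns with the wheel
- bail (a joint): the pawl lever, in rad: 0 when its ball leans 22 degrees to the back and all three pawls are home in the ratchet wheels; 0.768 at its front stop, ball leaning 22 degrees towards the robot, pawls clear. Upright is 0.384; its weight makes it fall to whichever side it leans (about 0.8 N at the ball). The pawls are home only when every wheel stands on a click
- bail_ball (a point): centre of the plain steel ball, 34 mm diameter, at the top of the pawl lever outside the left cheek (gap 38 mm to the cheek), 95 mm from the pivot; nothing stands above it
- bail_pivot (a point): point on the lever's pivot axis (parallel to the wheel axis) in the plane of the lever; the ball moves about it in a plane of selector x and z
- glass_bottle: bystander: glass dropper bottle with black cap, 38 mm diameter, 84 mm tall, standing right of the selector; origin at the centre of its underside
- dish_box: bystander: small open white plastic box 50 x 70 x 22 mm; origin at the centre of its underside
- blower: bystander: black rubber dust blower, 50 mm diameter, 85 mm tall; origin at the centre of its underside
- movement_holder: bystander: small steel movement holder 34 x 61 x 10 mm, in front of the selector; origin at the centre of its underside
- pliers: bystander: small pliers lying flat, 63 x 114 x 10 mm; origin at the centre of the underside
- oil_bottle: bystander: white plastic oil bottle, 43 mm diameter, 85 mm tall; origin at the centre of its underside
- jar: bystander: low glass dish with a knobbed lid, 60 mm diameter, 36 mm tall; origin at the centre of its underside
- driver_blue: bystander: watchmaker's screwdriver lying flat, 10 x 114 x 10 mm; origin at the centre of the underside

How it is judged:
By the outcome, as a careful person would: the job done as asked, in the order asked, and still so for the second after the job is handed in, with the robot touching nothing.
It also fails if it takes over 70 s, if anything falls off the work surface, if the arm or the gripper's body presses on something with over 40 N, if the wrist force passes 120 N, or if a joint passes its speed limit or range.

## Working session

There is one attempt and no reset: what is moved stays moved. The work goes in short steps, Python scripts to look and compute and a shell command to move; the robot and the scene stay as the last step left them, time stands still between calls to the robot, and variables do not carry over. Pictures are saved under pics/ and viewed, at most 10 in all, crops included, and the job is handed in when it is done.

```bash
mkdir -p pics; cat > h.py <<'E'
import numpy as np, cv2
from workcell import ctrl
np.set_printoptions(precision=4,suppress=True)
def snap(cam,name=None):
    p=ctrl.snapshot(cam)
    if name: cv2.imwrite('pics/'+name,p['img'][:,:,::-1])
    return p
def pt(p,n):
    r=ctrl.pinpoint(p,n)
    return [(np.round(p['R'].T@(np.array(d['point'])-p['t']),4),round(d['conf'],2)) for d in r[:2]]
E
python3 - <<'E'
from h import *
s=ctrl.state(); print(s['position'],s['tcp_rot'],s['time_s'],s['grip_width'])
for c in ['top','side']:
    p=snap(c,c+'0.png'); print(c,p['R'],p['t'],p['K'][0])
    for n in ['selector','hood_edge','wheel_axis','wheel_left_grip','wheel_middle_grip','wheel_right_grip','bail_ball','bail_pivot','glass_bottle','oil_bottle','blower','movement_holder']: print(n,pt(p,n))
E
```

```text
[0.1417 0.6083 0.2048] [[-0.974   0.2268 -0.0002]
 [ 0.2268  0.974  -0.0012]
 [-0.0001 -0.0012 -1.    ]] 0.0 0.09384583594840422
top [[-0.0273 -0.9996  0.0076]
 [-0.9973  0.0267 -0.0679]
 [ 0.0677 -0.0095 -0.9977]] [-0.2659  0.5351  1.195 ] [397.2689   0.     310.5099]
selector [(array([ 0.5377, -0.2689, -0.0019]), 0.87), (array([ 0.5959, -0.1026,  0.1403]), 0.28)]
hood_edge [(array([ 0.5569, -0.2643,  0.2935]), 0.92)]
wheel_axis [(array([ 0.5344, -0.2696,  0.1007]), 0.91), (array([ 0.5368, -0.2689, -0.002 ]), 0.59)]
wheel_left_grip [(array([ 0.5151, -0.2123,  0.1729]), 0.66)]
wheel_middle_grip [(array([ 0.4673, -0.2828,  0.1277]), 0.6)]
wheel_right_grip [(array([ 0.4863, -0.3423,  0.1499]), 0.63)]
bail_ball [(array([ 0.6241, -0.1045,  0.2296]), 0.62), (array([ 0.52  , -0.2146,  0.171 ]), 0.52)]
bail_pivot [(array([ 0.593 , -0.1029,  0.1372]), 0.72), (array([ 0.6422, -0.4362,  0.001 ]), 0.47)]
glass_bottle [(array([ 0.5737, -0.4165, -0.0029]), 0.5), (array([ 0.5201, -0.2101,  0.1736]), 0.42)]
oil_bottle [(array([ 0.5542, -0.5438, -0.0006]), 0.5), (array([ 0.625 , -0.1019,  0.226 ]), 
[... 338 characters left out ...]
1 , -0.0007]), 0.87)]
hood_edge [(array([ 0.5598, -0.2648,  0.2953]), 0.7)]
wheel_axis []
wheel_left_grip [(array([ 0.5202, -0.2149,  0.1764]), 0.62), (array([ 0.4005, -0.5103,  0.0028]), 0.59)]
wheel_middle_grip [(array([ 0.4682, -0.2807,  0.1266]), 0.8)]
wheel_right_grip [(array([ 0.4875, -0.3418,  0.1553]), 0.74)]
bail_ball []
bail_pivot [(array([ 0.5901, -0.1077,  0.1374]), 0.78)]
glass_bottle [(array([ 0.5794, -0.4185,  0.0004]), 0.81)]
oil_bottle [(array([ 0.5571, -0.5473,  0.0039]), 0.94), (array([ 0.519 , -0.217 ,  0.1798]), 0.32)]
blower [(array([ 0.6471, -0.4373, -0.001 ]), 0.8)]
movement_holder [(array([ 0.3866, -0.2883, -0.0018]), 0.61), (array([ 0.488 , -0.3415,  0.1542]), 0.5)]
```

View pics/top0.png

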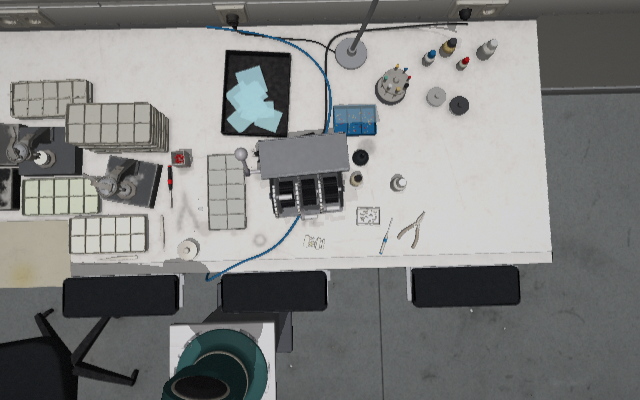

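View pics/side0.png

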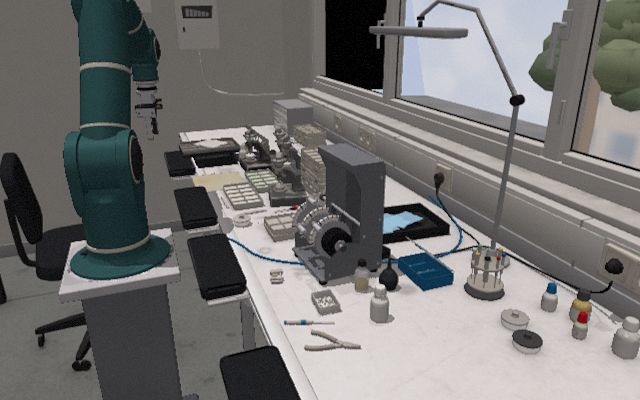

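```bash
python3 - <<'E'
from h import *
p=snap('top'); 
def cloud(p):
    z=p['z_map']; v,u=np.mgrid[:400,:640]; K=p['K']
    c=np.stack([(u-K[0,2])/K[0,0]*z,(v-K[1,2])/K[1,1]*z,z],-1)
    return (c-p['t'])@p['R']
W=cloud(p); m=(p['z_map']>0)&(abs(W[...,2]-.317)<.008)&(abs(W[...,0]-.6)<.2)&(abs(W[...,1]+.27)<.2)
pts=W[m]; r=cv2.minAreaRect((pts[:,:2]*1000).astype(np.float32)); print(len(pts),pts[:,2].mean(),r,cv2.boxPoints(r))
for d in ctrl.trace(p,'bail_ball')[:2]:
    q=W[d['mask']&(W[...,2]>.19)]; print(d['conf'],len(q),q.mean(0) if len(q) else 0,q[:,2].max() if len(q) else 0)
q=W[(W[...,2]>.2)&(W[...,2]<.26)&(W[...,1]>-.13)&(W[...,1]<-.07)&(abs(W[...,0]-.6)<.1)]; print('ball',len(q),q.mean(0),q.min(0),q.max(0))
s=snap('side'); a=s['img'][20:170,60:240,::-1]; b=s['img'][160:300,260:400,::-1]
a=cv2.resize(a,(540,450)); b=cv2.resize(b,None,fx=3.2,fy=3.2,interpolation=cv2.INTER_CUBIC)[:450]
im=np.hstack([a[:,200:500],b[:,:]]); cv2.imwrite('pics/c1.png',im)
S=cloud(s); 
q=S[(abs(S[...,0]-.14)<.12)&(abs(S[...,1]-.6)<.12)&(S[...,2]>.19)&(S[...,2]<.42)]
for z in np.arange(.2,.42,.02):
    k=q[abs(q[:,2]-z)<.01]; print(round(z,2),len(k),k.min(0)[:2] if len(k) else'',k.max(0)[:2] if len(k) else '')
E
```

```text
3355 0.3178185515560961 ((604.515380859375, -263.36553955078125), (93.44519805908203, 206.10977172851562), 4.076497554779053) [[ 550.585  -163.8928]
 [ 565.237  -369.4811]
 [ 658.4457 -362.8383]
 [ 643.7938 -157.2499]]
0.79 157 [ 0.6192 -0.1082  0.2541] 1.2305784328090879
0.45 0 0 0
ball 147 [ 0.6234 -0.1049  0.2373] [ 0.6096 -0.1201  0.201 ] [ 0.641  -0.0875  0.2464]Traceback (most recent call last):
  File "<stdin>", line 14, in <module>
    return _nx.concatenate(arrs, 1, dtype=dtype, casting=casting)
           ~~~~~~~~~~~~~~~^^^^^^^^^^^^^^^^^^^^^^^^^^^^^^^^^^^^^^^
ValueError: all the input array dimensions except for the concatenation axis must match exactly, but along dimension 0, the array at index 0 has size 450 and the array at index 1 has size 448
```

```bash
cat >> h.py <<'E'
O=np.array([.5345,-.2688,0]); YAW=.0712
c,s_=np.cos(YAW),np.sin(YAW); RS=np.array([[c,-s_,0],[s_,c,0],[0,0,1]])
def loc(w): return RS.T@(np.array(w)-O)
def show(*targets):
    "targets: local TCP points; prints shifts in present tool axes, leg by leg"
    s=ctrl.state(); R=s['tcp_rot']; p=np.array(s['position']); 
    ty=RS.T@R[:,1]; print('t',round(s['time_s'],2),'loc',loc(p),'tooly ang from sel y (deg)',round(np.degrees(np.arctan2(-ty[0],ty[1])),1),'tilt',R[:,2],'F',np.array(s['wrist_force']),'w',round(s['grip_width'],4),s['grip_force'],'q',np.array(s['joints']))
    for t in targets:
        w=RS@np.array(t)+O; print(t,'shift',R.T@(w-p),'dist',np.linalg.norm(w-p)); p=w
E
python3 - <<'E'
from h import *
s=ctrl.snapshot('side')
a=s['img'][20:170,60:240,::-1]; b=s['img'][160:300,260:400,::-1]
im=np.hstack([cv2.resize(a,(400,450)),cv2.resize(b,(400,450),interpolation=cv2.INTER_CUBIC)]); cv2.imwrite('pics/c1.png',im)
z=s['z_map']; v,u=np.mgrid[:400,:640]; K=s['K']
S=(np.stack([(u-K[0,2])/K[0,0]*z,(v-K[1,2])/K[1,1]*z,z],-1)-s['t'])@s['R']
st=ctrl.state(); T=(S-np.array(st['position']))@np.array(st['tcp_rot'])
for d in np.arange(0,.22,.015):
    k=T[(abs(T[...,2]+d)<.0075)&(abs(T[...,0])<.12)&(abs(T[...,1])<.12)]; print(round(d,3),len(k),(k.min(0)[:2],k.max(0)[:2]) if len(k) else'')
show((.1005,.1576,.45))
E
```

```text
0.0 12 (array([-0.011 , -0.0536]), array([0.0072, 0.0556]))
0.015 44 (array([-0.0127, -0.0698]), array([0.0095, 0.0603]))
0.03 42 (array([-0.0109, -0.0735]), array([0.0088, 0.0568]))
0.045 39 (array([-0.0114, -0.0736]), array([0.0082, 0.0612]))
0.06 42 (array([-0.0107, -0.0682]), array([0.0092, 0.0598]))
0.075 37 (array([-0.0134, -0.0727]), array([0.008 , 0.0587]))
0.09 23 (array([-0.0139, -0.0718]), array([ 0.0094, -0.0449]))
0.105 84 (array([-0.0371, -0.09  ]), array([0.0313, 0.0782]))
0.12 115 (array([-0.0364, -0.0934]), array([0.034 , 0.0799]))
0.135 140 (array([-0.0368, -0.0983]), array([0.0326, 0.0745]))
0.15 63 (array([-0.0265, -0.0782]), array([0.0202, 0.0569]))
0.165 54 (array([-0.0228, -0.0484]), array([0.0183, 0.015 ]))
0.18 73 (array([-0.0363, -0.0556]), array([0.0337, 0.0005]))
0.195 88 (array([-0.038 , -0.0423]), array([0.0334, 0.0107]))
0.21 67 (array([-0.0415, -0.0521]), array([ 0.0282, -0.0071]))
t 1.5 loc [-0.3294  0.9032  0.2054] tooly ang from sel y (deg) -17.2 tilt [-0.     -0.0001 -1.    ] F [-0.8265  0.6778 -0.3562] w 0.0941 0.0 q [-1.3835  0.4174 -0.0103  1.6136  0.0047  1.1107 -0.053 ]
(0.1005, 0.1576, 0.45) shift [-0.631  -0.5854 -0.2445] dist 0.8947363466908889
```

View pics/c1.png

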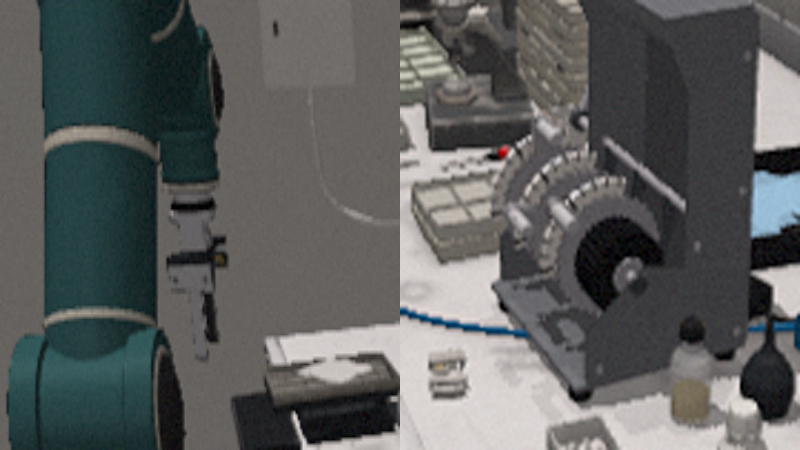

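```bash
python3 -m crank '[[0,0,-0.027,0.141],[0,0,-0.027,0.141],[0,0,-0.027,0.141],[0,0,-0.027,0.141],[0,0,-0.027,0.141],[0,0,-0.027,0.141],[0,0,-0.027,0.141],[0,0,-0.027,0.141],[0,0,-0.027,0.141]]' 64
python3 -m crank '[[-0.0373,0.0215,0,0],[-0.0373,0.0215,0,0],[-0.0373,0.0215,0,0],[-0.0373,0.0215,0,0],[-0.0373,0.0215,0,0],[-0.0373,0.0215,0,0],[-0.0373,0.0215,0,0],[-0.0373,0.0215,0,0],[-0.0373,0.0215,0,0],[-0.0373,0.0215,0,0],[-0.0373,0.0215,0,0],[-0.0373,0.0215,0,0],[-0.0373,0.0215,0,0],[-0.0373,0.0215,0,0],[-0.0373,0.0215,0,0],[-0.0373,0.0215,0,0],[-0.0373,0.0215,0,0],[-0.0373,0.0215,0,0],[-0.0373,0.0215,0,0],[-0.0373,0.0215,0,0]]'
python3 -c "
from h import *
show((.1005,.1576,.45),(.1005,.1576,.217))"
```

```text
time_s: 2.4
position: [0.1416, 0.6086, 0.4496]
tcp_rot: [[-0.067, 0.998, 0.0], [0.998, 0.067, 0.0], [0.0, 0.0, -1.0]]
wrist_force: [0.3, -0.2, 0.0]
grip_width: 0.0597
grip_force: 0.0
time_s: 4.4
position: [0.626, -0.1051, 0.4483]
tcp_rot: [[-0.074, 0.997, -0.0], [0.997, 0.074, 0.0], [0.0, -0.0, -1.0]]
wrist_force: [0.1, 1.3, 1.3]
grip_width: 0.0602
grip_force: 0.0
t 4.4 loc [0.1029 0.1567 0.4483] tooly ang from sel y (deg) -89.8 tilt [-0.  0. -1.] F [0.1293 1.3328 1.3196] w 0.0602 0.0 q [-0.4435  0.4264  0.876   1.2181 -0.3241  1.6368  0.438 ]
(0.1005, 0.1576, 0.45) shift [ 0.0009 -0.0024 -0.0017] dist 0.0030276858520541425
(0.1005, 0.1576, 0.217) shift [-0.     0.     0.233] dist 0.233
```

```bash
python3 -m crank '[[0,-0.002,0.04,0],[0,0,0.04,0],[0,0,0.04,0],[0,0,0.04,0],[0,0,0.04,0],[0,0,0.03,0],[0,-0.008,0,0],[0,-0.008,0,0],[0,-0.008,0,0],[0,-0.008,0,0],[0,-0.008,0,0],[0,-0.008,0,0],[0,-0.008,0,0],[0,-0.008,0,0],[0,-0.008,0,0],[0,0,0,0],[0,0,0,0]]'
python3 -m crank '[[0,0,-0.03,0],[0,0,-0.04,0],[0,0,-0.04,0],[0,0,-0.04,0]]'
python3 - <<'E'
from h import *
p=snap('top','t2.png'); print([(loc(a),b) for a,b in pt(p,'bail_ball')])
for n in ['left','middle','right']: print([(loc(a),b) for a,b in pt(p,f'wheel_{n}_grip')])
show()
E
```

```text
time_s: 6.1
position: [0.5513, -0.1092, 0.2186]
tcp_rot: [[-0.073, 0.997, 0.0], [0.997, 0.073, 0.0], [0.0, 0.0, -1.0]]
wrist_force: [0.4, 0.0, 1.2]
grip_width: 0.0603
grip_force: 0.0
time_s: 6.5
position: [0.5512, -0.1093, 0.3702]
tcp_rot: [[-0.073, 0.997, -0.0], [0.997, 0.073, -0.0], [-0.0, -0.0, -1.0]]
wrist_force: [0.8, 0.7, -0.1]
grip_width: 0.0598
grip_force: 0.0
[(array([0.03  , 0.1568, 0.2285]), 0.68), (array([-0.0542, -0.0684,  0.1523]), 0.51)]
[(array([-0.0097,  0.0567,  0.174 ]), 0.67)]
[(array([-0.0679, -0.0088,  0.1299]), 0.86), (array([-0.0489, -0.0673,  0.1538]), 0.51)]
[(array([-0.0524, -0.0704,  0.1505]), 0.83)]
t 6.75 loc [0.0281 0.1581 0.3679] tooly ang from sel y (deg) -89.9 tilt [-0.0005 -0.0001 -1.    ] F [-1.1171 -0.1116 -0.8532] w 0.0601 0.0 q [-0.5914  0.2714  0.9195  1.5663 -0.2174  1.4124  0.4183]
```

```bash
python3 -m crank '[[0,0,0,-0.1427],[0,0,0,-0.1427],[0,0,0,-0.1427],[0,0,0,-0.1427],[0,0,0,-0.1427],[0,0,0,-0.1427],[0,0,0,-0.1427],[0,0,0,-0.1427],[0,0,0,-0.1427],[0,0,0,-0.1427],[0,0,0,-0.1427]]' 68
python3 -c "
from h import *
show((-.06,.060,.368),(-.06,.060,.19),(-.019,.060,.169))"
```

```text
time_s: 7.85
position: [0.5509, -0.1091, 0.3671]
tcp_rot: [[-0.997, -0.078, -0.002], [-0.078, 0.997, -0.0], [0.002, 0.0, -1.0]]
wrist_force: [-0.2, -0.2, 0.0]
grip_width: 0.064
grip_force: 0.0
t 7.85 loc [0.0277 0.1581 0.3671] tooly ang from sel y (deg) 0.4 tilt [-0.0022 -0.0001 -1.    ] F [-0.2084 -0.2253  0.0079] w 0.064 0.0 q [-0.4006  0.2267  0.6606  1.5623 -0.1397  1.4029  1.9199]
(-0.06, 0.06, 0.368) shift [ 0.0884 -0.0975 -0.0008] dist 0.1316094447536644
(-0.06, 0.06, 0.19) shift [-0.0004 -0.      0.178 ] dist 0.178
(-0.019, 0.06, 0.169) shift [-0.041  -0.0003  0.0209] dist 0.04606517122512408
```

```bash
python3 -m crank '[[0.0295,-0.0325,0,0],[0.0295,-0.0325,0,0],[0.0295,-0.0325,0,0],[0,0,0.04,0],[0,0,0.04,0],[0,0,0.04,0],[0,0,0.04,0],[0,0,0.018,0],[0,0,0,0]]'
python3 - <<'E'
from h import *
p=snap('top'); im=p['img'][120:230,230:370,::-1]; cv2.imwrite('pics/t3.png',cv2.resize(im,None,fx=5,fy=5,interpolation=cv2.INTER_CUBIC))
show((-.019,.060,.169))
E
```

```text
time_s: 8.75
position: [0.4681, -0.2123, 0.1874]
tcp_rot: [[-0.997, -0.072, -0.006], [-0.072, 0.997, 0.001], [0.006, 0.001, -1.0]]
wrist_force: [-0.0, 0.4, 0.8]
grip_width: 0.064
grip_force: 0.0
t 8.8 loc [-0.0613  0.0605  0.1893] tooly ang from sel y (deg) 0.0 tilt [-0.0032  0.     -1.    ] F [0.402  0.9519 0.197 ] w 0.0638 0.0 q [-0.2264  0.2909  0.7045  1.9183 -0.219   1.013   2.2171]
(-0.019, 0.06, 0.169) shift [-0.0424 -0.0005  0.0202] dist 0.04695874850703165
```

View pics/t3.png

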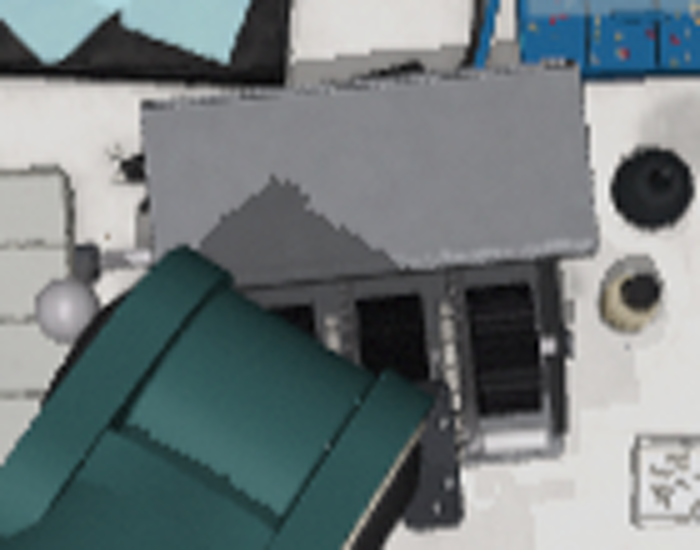

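```bash
python3 -m crank '[[-0.01,0,0.005,0],[-0.01,0,0.005,0],[-0.008,0,0.005,0],[-0.007,0,0.004,0],[-0.007,0,0.001,0],[0,0,0,0]]'
python3 - <<'E'
from h import *
p=snap('side'); im=p['img'][100:280,230:420,::-1]; cv2.imwrite('pics/s4.png',cv2.resize(im,None,fx=3.3,fy=3.3,interpolation=cv2.INTER_CUBIC))
show((-.019,.060,.169))
E
```

```text
time_s: 9.4
position: [0.5126, -0.2098, 0.1703]
tcp_rot: [[-0.997, -0.072, -0.0], [-0.072, 0.997, -0.0], [0.0, -0.0, -1.0]]
wrist_force: [-0.3, 0.8, -0.5]
grip_width: 0.0638
grip_force: 0.0
t 9.45 loc [-0.0182  0.0602  0.1704] tooly ang from sel y (deg) 0.0 tilt [-0.0002 -0.0003 -1.    ] F [ 0.7909  0.0475 -0.4669] w 0.064 0.0 q [-0.2022  0.3893  0.6719  1.8475 -0.2837  1.0021  2.2307]
(-0.019, 0.06, 0.169) shift [ 0.0008 -0.0002  0.0014] dist 0.0016747462082295807
```

View pics/s4.png

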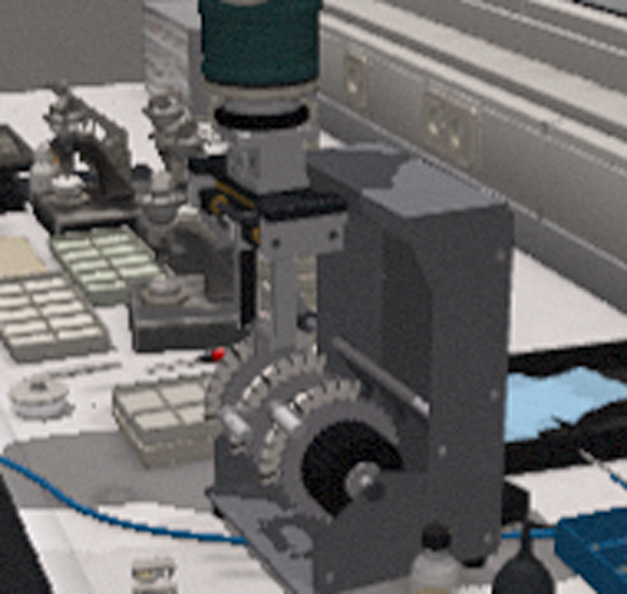

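```bash
python3 -m crank '[[0,0,0,0],[0,0,0,0],[0,0,0,0],[0,0,0,0],[0,0,0,0]]' 0
python3 - <<'E'
from h import *
show()
E
```

```text
time_s: 9.95
position: [0.5118, -0.2084, 0.1708]
tcp_rot: [[-0.997, -0.073, -0.0], [-0.073, 0.997, 0.002], [0.0, 0.002, -1.0]]
wrist_force: [-3.5, 10.6, 8.6]
grip_width: 0.0434
grip_force: 30.0
t 9.95 loc [-0.0183  0.0619  0.1708] tooly ang from sel y (deg) 0.1 tilt [-0.0002  0.0023 -1.    ] F [-3.5162 10.5615  8.6279] w 0.0434 30.006404221057892 q [-0.203   0.3875  0.671   1.8485 -0.2848  1.0036  2.2308]
```

```bash
python3 -m crank '[[0.0077,0.0015,0.0018,0],[0.0074,0,0.0026,0],[0.0071,0,0.0033,0],[0.0067,0,0.004,0],[0.0063,0,0.0047,0]]'
python3 -m crank '[[0.0057,0,0.0054,0],[0.0052,0,0.0059,0],[0.0045,0,0.0064,0],[0.0038,0,0.0069,0],[0.003,0,0.0072,0],[0,0,0,0],[0,0,0,0]]'
python3 - <<'E'
from h import *
show()
p=snap('side'); print([(loc(a),b) for a,b in pt(p,'wheel_left_grip')])
E
```

```text
time_s: 10.45
position: [0.476, -0.2108, 0.1538]
tcp_rot: [[-0.997, -0.072, 0.0], [-0.072, 0.997, 0.0], [-0.0, 0.0, -1.0]]
wrist_force: [0.4, 5.2, 3.8]
grip_width: 0.0431
grip_force: 30.0
time_s: 11.15
position: [0.4534, -0.2124, 0.1219]
tcp_rot: [[-0.997, -0.072, -0.002], [-0.072, 0.997, 0.001], [0.002, 0.001, -1.0]]
wrist_force: [-5.2, 5.6, 3.7]
grip_width: 0.043
grip_force: 30.0
t 11.15 loc [-0.0769  0.062   0.1219] tooly ang from sel y (deg) 0.0 tilt [-0.0021  0.0006 -1.    ] F [-5.217   5.5912  3.734 ] w 0.043 30.009422600269318 q [-0.1801  0.3627  0.669   2.0131 -0.2933  0.8631  2.2932]
[(array([-0.0654,  0.0521,  0.1334]), 0.66)]
```

```bash
python3 -m crank '[[0,0,0,0],[0,0,0,0],[0,0,-0.02,0],[0,0,-0.03,0],[0,0,-0.018,0],[0,0,0,0]]' 51
python3 - <<'E'
from h import *
p=snap('side','s5.png'); print([(loc(a),b) for a,b in pt(p,'wheel_left_grip')])
p=snap('top'); print([(loc(a),b) for a,b in pt(p,'wheel_left_grip')])
show((-.0765,-.0005,.19),(-.0765,-.0005,.122))
E
```

```text
time_s: 11.85
position: [0.4555, -0.2134, 0.1925]
tcp_rot: [[-0.997, -0.072, 0.004], [-0.072, 0.997, -0.001], [-0.004, -0.001, -1.0]]
wrist_force: [0.2, 0.3, -0.0]
grip_width: 0.048
grip_force: 0.0
[(array([-0.0657,  0.0519,  0.1323]), 0.69), (array([0.0663, 0.1587, 0.1367]), 0.5)]
[(array([-0.1444, -0.0102,  0.0012]), 0.18)]
t 12.05 loc [-0.0762  0.0619  0.1895] tooly ang from sel y (deg) 0.0 tilt [-0.001 -0.    -1.   ] F [0.4707 0.3866 0.0692] w 0.0481 0.0 q [-0.2367  0.2609  0.7163  1.9513 -0.2018  1.0018  2.2152]
(-0.0765, -0.0005, 0.19) shift [ 0.0004 -0.0624 -0.0005] dist 0.06239203047658079
(-0.0765, -0.0005, 0.122) shift [-0.0001 -0.      0.068 ] dist 0.068
```

```bash
python3 -m crank '[[0,-0.0312,0,0],[0,-0.0312,0,0],[0,0,0,0],[0,0,0.02,0],[0,0,0.02,0],[0,0,0.014,0],[0,0,0.014,0],[0,0,0,0]]' 49.5
python3 - <<'E'
from h import *
show((-.0765,-.0005,.122))
E
```

```text
time_s: 12.85
position: [0.4582, -0.2743, 0.1206]
tcp_rot: [[-0.997, -0.072, -0.003], [-0.072, 0.997, 0.001], [0.002, 0.001, -1.0]]
wrist_force: [-0.1, -0.1, 0.6]
grip_width: 0.0465
grip_force: 0.0
t 12.85 loc [-0.0765 -0.      0.1206] tooly ang from sel y (deg) 0.0 tilt [-0.0025  0.0007 -1.    ] F [-0.0578 -0.1262  0.5654] w 0.0465 0.0 q [-0.0612  0.4308  0.6768  1.9349 -0.341   0.8944  2.4314]
(-0.0765, -0.0005, 0.122) shift [-0.     -0.0005 -0.0014] dist 0.0014623278914678353
```

```bash
python3 -m crank '[[0,0,0,0],[0,0,0,0],[0,0,0,0],[-0.0031,0,-0.0072,0],[-0.0038,0,-0.0069,0],[-0.0045,0,-0.0064,0],[-0.0052,0,-0.0059,0],[-0.0057,0,-0.0054,0],[0,0,0,0]]' 0
python3 -m crank '[[-0.0063,0,-0.0047,0],[-0.0067,0,-0.004,0],[-0.0071,0,-0.0033,0],[-0.0074,0,-0.0026,0],[-0.0077,0,-0.0018,0],[0,0,0,0],[0,0,0,0]]'
python3 - <<'E'
from h import *
show()
p=snap('side'); print([(loc(a),b) for a,b in pt(p,'wheel_left_grip')],[(loc(a),b) for a,b in pt(p,'wheel_middle_grip')])
E
```

```text
time_s: 13.75
position: [0.4822, -0.2726, 0.1555]
tcp_rot: [[-0.997, -0.073, 0.001], [-0.073, 0.997, 0.0], [-0.001, 0.0, -1.0]]
wrist_force: [-2.9, 7.1, -0.6]
grip_width: 0.0434
grip_force: 30.0
time_s: 14.45
position: [0.517, -0.27, 0.1717]
tcp_rot: [[-0.997, -0.073, 0.001], [-0.073, 0.997, 0.001], [-0.001, 0.0, -1.0]]
wrist_force: [-2.7, 7.3, 2.9]
grip_width: 0.0434
grip_force: 30.0
t 14.45 loc [-0.0175  0.      0.1717] tooly ang from sel y (deg) 0.1 tilt [ 0.0008  0.0006 -1.    ] F [-2.7353  7.3316  2.8858] w 0.0434 30.002211928367615 q [-0.0947  0.4494  0.684   1.7733 -0.3262  1.0343  2.3534]
[(array([-0.0645,  0.0543,  0.1341]), 0.62)] [(array([-0.0176, -0.0056,  0.1718]), 0.5)]
```

```bash
python3 -m crank '[[0,0,0,0],[0,0,0,0],[0.01,0,0,0],[0.015,0,0,0],[0.01,0,0,0]]' 52
python3 -m crank '[[0,-0.006,0.002,0],[0,0,0,0],[0,0,0,0],[0,0,0,0],[0,0,0,0],[0,0,0,0]]' 0
python3 - <<'E'
from h import *
p=snap('side'); print([(loc(a),b) for a,b in pt(p,'wheel_middle_grip')])
im=p['img'][150:270,250:400,::-1]; cv2.imwrite('pics/s6.png',cv2.resize(im,None,fx=5,fy=4.5,interpolation=cv2.INTER_CUBIC))
show((-.029,-.006,.169),(-.0165,-.006,.169))
E
```

```text
time_s: 15.1
position: [0.48, -0.2738, 0.1708]
tcp_rot: [[-0.997, -0.071, 0.0], [-0.071, 0.997, -0.0], [-0.0, -0.0, -1.0]]
wrist_force: [0.0, -0.6, 0.3]
grip_width: 0.0493
grip_force: 0.0
time_s: 15.7
position: [0.482, -0.2791, 0.1685]
tcp_rot: [[-0.997, -0.072, -0.0], [-0.072, 0.997, -0.0], [0.0, -0.0, -1.0]]
wrist_force: [-0.5, -0.2, -0.7]
grip_width: 0.0043
grip_force: 0.0
[(array([-0.0171, -0.0054,  0.1724]), 0.66)]
t 15.8 loc [-0.0532 -0.0066  0.1685] tooly ang from sel y (deg) 0.1 tilt [-0.     -0.0001 -1.    ] F [-0.1344 -0.2424  0.6787] w 0.0008 0.0 q [-0.0842  0.4056  0.7004  1.8417 -0.306   1.0044  2.3856]
(-0.029, -0.006, 0.169) shift [-0.0242  0.0005 -0.0005] dist 0.024207935727571052
(-0.0165, -0.006, 0.169) shift [-0.0125 -0.     -0.    ] dist 0.012500000000000086
```

View pics/s6.png

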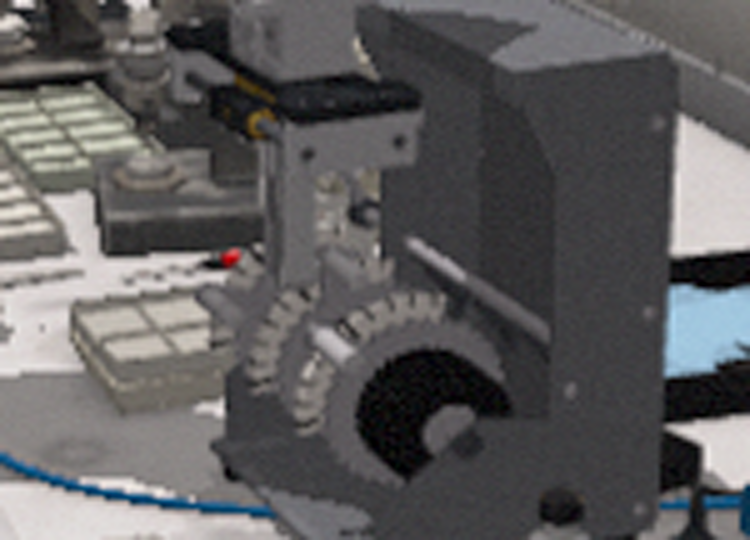

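```bash
python3 -m crank '[[-0.008,0,0,0],[-0.008,0,0,0],[-0.006,0,0,0],[-0.004,0,0,0],[-0.004,0,0,0],[0,0,0,0]]'
python3 - <<'E'
from h import *
show((-.0165,-.006,.169))
p=snap('side'); print([(loc(a),b) for a,b in pt(p,'wheel_middle_grip')])
E
```

```text
time_s: 16.4
position: [0.5123, -0.2769, 0.1684]
tcp_rot: [[-0.997, -0.072, 0.0], [-0.072, 0.997, -0.0], [-0.0, -0.0, -1.0]]
wrist_force: [-1.2, 0.4, 0.3]
grip_width: 0.0004
grip_force: 0.0
t 16.4 loc [-0.0228 -0.0065  0.1684] tooly ang from sel y (deg) 0.1 tilt [ 0.0001 -0.0002 -1.    ] F [-1.1991  0.4471  0.2747] w 0.0004 0.0 q [-0.0818  0.4522  0.6848  1.7786 -0.3286  1.0275  2.3691]
(-0.0165, -0.006, 0.169) shift [-0.0063  0.0005 -0.0006] dist 0.0063017153164296865
[(array([-0.0011, -0.0097,  0.1749]), 0.62)]
```

```bash
python3 -m crank '[[-0.002,0,0,0],[-0.0025,0,0,0],[0,0,0,0]]'
python3 - <<'E'
from h import *
show()
E
python3 -m crank '[[0.02,0,0,0],[0.03,0,0,0],[0,0,-0.015,0],[0,0,0,0]]'
python3 - <<'E'
from h import *
p=snap('side'); print([(loc(a),b) for a,b in pt(p,'wheel_middle_grip')])
show((-.060,-.0625,.19),(-.060,-.0625,.149))
p=snap('side'); print([(loc(a),b) for a,b in pt(p,'wheel_right_grip')])
E
```

```text
time_s: 16.8
position: [0.5166, -0.2766, 0.1685]
tcp_rot: [[-0.997, -0.072, 0.0], [-0.072, 0.997, -0.0], [-0.0, -0.0, -1.0]]
wrist_force: [-0.0, -0.3, -0.5]
grip_width: 0.0004
grip_force: 0.0
t 16.8 loc [-0.0184 -0.0065  0.1685] tooly ang from sel y (deg) 0.1 tilt [ 0.0002 -0.0002 -1.    ] F [-0.0456 -0.2535 -0.4793] w 0.0004 0.0 q [-0.0814  0.4586  0.6827  1.7692 -0.3316  1.0313  2.3666]
time_s: 17.2
position: [0.4671, -0.2808, 0.1853]
tcp_rot: [[-0.997, -0.071, 0.003], [-0.071, 0.997, -0.001], [-0.003, -0.001, -1.0]]
wrist_force: [0.1, 1.0, 0.4]
grip_width: 0.0006
grip_force: 0.0
[(array([ 0.0023, -0.009 ,  0.1776]), 0.61)]
t 17.3 loc [-0.0678 -0.0065  0.1838] tooly ang from sel y (deg) 0.1 tilt [ 0.0013 -0.0003 -1.    ] F [ 0.4901 -0.2809 -0.1662] w 0.0003 0.0 q [-0.0956  0.3626  0.7184  1.8574 -0.2776  1.0223  2.3804]
(-0.06, -0.0625, 0.19) shift [-0.0077 -0.056  -0.0062] dist 0.056897131257214933
(-0.06, -0.0625, 0.149) shift [0.0001 0.     0.041 ] dist 0.04100000000000001
[(array([-0.0521, -0.0694,  0.156 ]), 0.65)]
```

```bash
python3 -m crank '[[0,-0.028,-0.006,0],[0.008,-0.028,0,0],[0,0,0,0],[0,0,0,0],[0,0,0,0]]' 53
python3 - <<'E'
from h import *
show((-.060,-.062,.19),(-.060,-.062,.149))
E
```

```text
time_s: 17.9
position: [0.4628, -0.3359, 0.189]
tcp_rot: [[-0.997, -0.073, -0.001], [-0.073, 0.997, 0.0], [0.001, 0.0, -1.0]]
wrist_force: [-0.6, -1.1, -1.1]
grip_width: 0.0372
grip_force: 0.0
t 17.9 loc [-0.0763 -0.0618  0.189 ] tooly ang from sel y (deg) 0.1 tilt [-0.0006  0.0005 -1.    ] F [-0.6246 -1.0922 -1.1006] w 0.0372 0.0 q [ 0.0141  0.4136  0.7202  1.7849 -0.3088  1.0597  2.4896]
(-0.06, -0.062, 0.19) shift [-0.0163 -0.0002 -0.001 ] dist 0.016317369974447004
(-0.06, -0.062, 0.149) shift [-0.    -0.     0.041] dist 0.04100000000000001
```

```bash
python3 -m crank '[[-0.0163,0,0,0],[0,0,0,0],[0,0,0,0],[0,0,0.015,0],[0,0,0.015,0],[0,0,0.01,0],[0,0,0,0]]' 
python3 -c "
from h import *
show((-.060,-.062,.149))"
python3 -m crank '[[0,0,0,0],[0,0,0,0],[0,0,0,0],[-0.0059,0,-0.0055,0],[-0.0062,0,-0.0046,0],[0,0,0,0]]' 0
python3 -c "
from h import *
show()"
python3 -m crank '[[0,0,0,0],[0,0,0,0],[0,0,0,0],[0,0,-0.02,0],[0,0,-0.03,0],[0,0,-0.04,0],[0,0,-0.04,0]]' 53
python3 - <<'E'
from h import *
show()
p=snap('side'); 
for n in ['left','middle','right']: print([(loc(a),b) for a,b in pt(p,f'wheel_{n}_grip')])
im=p['img'][180:280,280:390,::-1]; cv2.imwrite('pics/s7.png',cv2.resize(im,None,fx=6,fy=6,interpolation=cv2.INTER_CUBIC))
E
```

```text
time_s: 18.6
position: [0.4777, -0.3351, 0.1476]
tcp_rot: [[-0.997, -0.072, -0.003], [-0.072, 0.997, 0.001], [0.002, 0.001, -1.0]]
wrist_force: [-0.9, -1.6, 0.3]
grip_width: 0.0499
grip_force: 0.0
t 18.6 loc [-0.0614 -0.0621  0.1476] tooly ang from sel y (deg) 0.0 tilt [-0.0025  0.001  -1.    ] F [-0.8966 -1.5676  0.2793] w 0.0499 0.0 q [ 0.0366  0.4855  0.6869  1.7915 -0.3594  0.996   2.5088]
(-0.06, -0.062, 0.149) shift [-0.0014  0.0001 -0.0014] dist 0.001979819121629282
time_s: 19.2
position: [0.4915, -0.3341, 0.1603]
tcp_rot: [[-0.997, -0.073, 0.0], [-0.073, 0.997, 0.001], [-0.0, 0.001, -1.0]]
wrist_force: [-3.5, 6.0, -0.5]
grip_width: 0.0434
grip_force: 30.0
t 19.2 loc [-0.0475 -0.062   0.1603] tooly ang from sel y (deg) 0.1 tilt [ 0.0002  0.0006 -1.    ] F [-3.5159  6.0001 -0.453 ] w 0.0434 30.002013444900513 q [ 0.0277  0.4875  0.6887  1.7553 -0.356   1.0271  2.4904]
time_s: 19.9
position: [0.4904, -0.3349, 0.2912]
tcp_rot: [[-0.997, -0.071, -0.0], [-0.071, 0.997, -0.0], [0.0, -0.0, -1.0]]
wrist_force: [1.3, -0.7, 1.4]
grip_width: 0.0499
grip_force: 0.0
t 19.9 loc [-0.0487 -0.0628  0.2912] tooly ang from sel y (deg) 0.0 tilt [-0.0001 -0.0004 -1.    ] F [ 1.285  -0.6592  1.4257] w 0.0499 0.0 q [-0.0254  0.3618  0.7521  1.6072 -0.2552  1.2739  2.4117]
[(array([-0.0639,  0.0548,  0.1366]), 0.61), (array([0.0683, 0.1551, 0.1381]), 0.44)]
[(array([ 0.0082, -0.008 ,  0.1747]), 0.83), (array([-0.1302, -0.3253, -0.0007]), 0.47)]
[(array([-0.0414, -0.0705,  0.1666]), 0.69)]
```

View pics/s7.png

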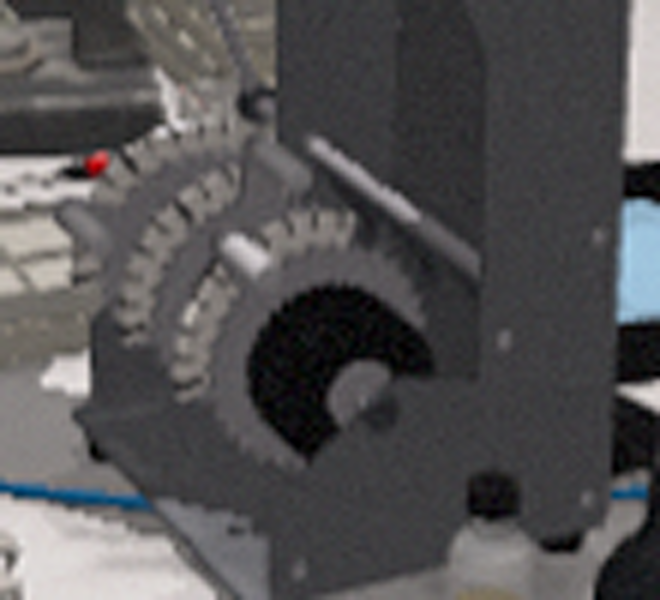

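```bash
cat >> h.py <<'E'
def cloudL(p):
    z=p['z_map']; v,u=np.mgrid[:400,:640]; K=p['K']
    W=(np.stack([(u-K[0,2])/K[0,0]*z,(v-K[1,2])/K[1,1]*z,z],-1)-p['t'])@p['R']
    return ((W-O)@RS)[z>0]
def handles(p):
    L=cloudL(p); r=np.hypot(L[:,0],L[:,2]-.1)
    for n,y in zip('LMR',(.056,-.006,-.068)):
        k=L[(L[:,1]>y-.015)&(L[:,1]<y+.012)&(r>.062)&(r<.09)&(L[:,2]>.1)]
        if len(k):
            a=np.degrees(np.arctan2(-k[:,0],k[:,2]-.1)); print(n,len(k),'ang med',np.median(a),np.percentile(a,[10,90]),'digit',(94-np.median(a))/12)
E
python3 - <<'E'
from h import *
handles(ctrl.snapshot('side')); print(); handles(ctrl.snapshot('top'))
E
```

```text
L 51 ang med 58.12585840254504 [-57.7809  65.2008] digit 2.989511799787913
M 53 ang med -2.3800028963443545 [-57.6741   1.6644] digit 8.031666908028695
R 50 ang med 30.654342657652272 [-57.5115  36.5738] digit 5.278804778528977
```

```bash
sed -i 's/(L\[:,2\]>.1)\]/(L[:,2]>.1)\&(np.arctan2(-L[:,0],L[:,2]-.1)>-.4)]/' h.py
python3 -m crank '[[0.03,-0.035,0,0],[0.03,-0.035,0,0],[0.03,-0.035,0,0],[0.03,-0.035,0,0],[0.0,-0.035,0,0],[0,0,0,0]]'
python3 - <<'E'
from h import *
p=snap('top');handles(p); im=p['img'][120:230,230:370,::-1]; cv2.imwrite('pics/t8.png',cv2.resize(im,None,fx=5,fy=5,interpolation=cv2.INTER_CUBIC))
for n in ['left','middle','right']: print([(loc(a),b) for a,b in pt(p,f'wheel_{n}_grip')])
handles(ctrl.snapshot('side')); show()
E
```

```text
time_s: 20.8
position: [0.381, -0.5213, 0.2879]
tcp_rot: [[-0.998, -0.067, -0.003], [-0.067, 0.998, -0.0], [0.003, 0.0, -1.0]]
wrist_force: [0.5, 0.7, 0.2]
grip_width: 0.0498
grip_force: 0.0
L 51 ang med 60.38676110153734 [57.6305 62.989 ] digit 2.8011032415385553
M 51 ang med -1.50745783912718 [-5.3222  2.1775] digit 7.958954819927265
R 50 ang med 30.645403913577063 [28.3859 34.9882] digit 5.279549673868578
[(array([-0.0664,  0.0606,  0.1326]), 0.68)]
[(array([ 0.0046, -0.0126,  0.1757]), 0.97)]
[(array([-0.044 , -0.0696,  0.163 ]), 0.73)]
L 31 ang med 61.008783460740155 [57.8109 66.3468] digit 2.7492680449383204
M 32 ang med 0.19350231941730361 [-3.9898  1.9535] digit 7.817208140048558
R 36 ang med 33.552264081515006 [29.1198 36.5889] digit 5.037311326540416
t 21.05 loc [-0.1676 -0.2367  0.2891] tooly ang from sel y (deg) 0.1 tilt [-0.0003  0.0008 -1.    ] F [-0.4209  0.0536  0.0734] w 0.0498 0.0 q [ 0.3661  0.4747  0.7499  1.4775 -0.3277  1.3188  2.7868]
```

View pics/t8.png

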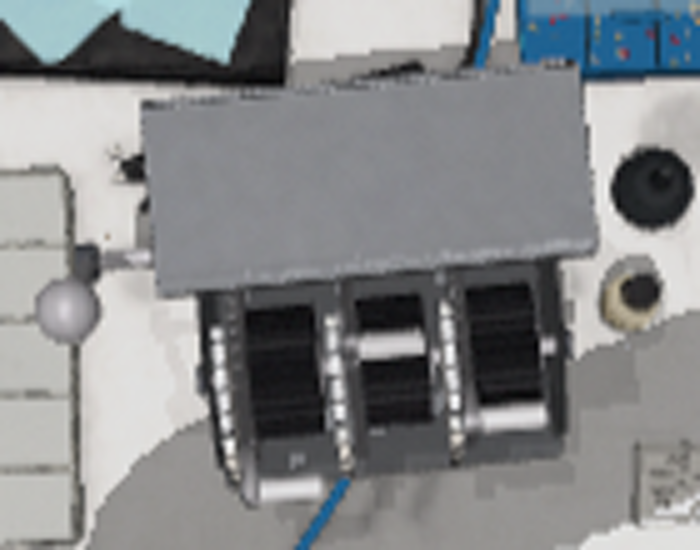

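```bash
python3 -m crank '[[-0.0137,0.0414,0,0],[-0.0137,0.0414,0,0],[-0.0137,0.0414,0,0],[-0.0137,0.0414,0,0],[-0.0137,0.0414,0,0],[-0.0137,0.0414,0,0],[-0.0137,0.0414,0,0],[0,0,0.035,0],[0,0,0.035,0],[0,0,0.035,0],[0,0,0.02,0],[0,0,0.005,0],[0,0,0,0]]' 0
python3 -c "
from h import *
show((-.072,.053,.155),(-.072,.053,.134))"
```

```text
time_s: 22.35
position: [0.4584, -0.2213, 0.1597]
tcp_rot: [[-0.997, -0.073, -0.001], [-0.073, 0.997, 0.0], [0.001, 0.0, -1.0]]
wrist_force: [0.4, 0.0, 1.8]
grip_width: 0.0005
grip_force: 0.0
t 22.35 loc [-0.0725  0.0528  0.1597] tooly ang from sel y (deg) 0.1 tilt [-0.0005  0.0001 -1.    ] F [0.4097 0.0399 1.8101] w 0.0005 0.0 q [-0.1647  0.3128  0.6601  1.9624 -0.2352  0.9429  2.2549]
(-0.072, 0.053, 0.155) shift [-0.0005  0.0002  0.0047] dist 0.00471386748648597
(-0.072, 0.053, 0.134) shift [-0.    -0.     0.021] dist 0.02099999999999999
```

```bash
python3 -m crank '[[0,0,0.005,0],[0,0,0.004,0],[0,0,0,0]]'; python3 -m crank '[[0,0,0.003,0],[0,0,0,0]]'; python3 -m crank '[[0,0,0.003,0],[0,0,0,0]]';python3 -m crank '[[0,0,0.003,0],[0,0,0,0]]';python3 -m crank '[[0,0,0.003,0],[0,0,0,0]]'; python3 -m crank '[[0,0,0.003,0],[0,0,0,0]]'
```

```text
time_s: 22.65
position: [0.4585, -0.2218, 0.1507]
tcp_rot: [[-0.997, -0.072, 0.0], [-0.072, 0.997, 0.0], [-0.0, 0.0, -1.0]]
wrist_force: [0.8, 0.5, -0.1]
grip_width: -0.0001
grip_force: 0.0
time_s: 22.85
position: [0.4584, -0.2219, 0.1475]
tcp_rot: [[-0.997, -0.072, -0.0], [-0.072, 0.997, -0.0], [0.0, 0.0, -1.0]]
wrist_force: [-0.2, -0.6, 0.8]
grip_width: 0.0003
grip_force: 0.0
time_s: 23.05
position: [0.4583, -0.2219, 0.1443]
tcp_rot: [[-0.997, -0.072, -0.0], [-0.072, 0.997, 0.0], [0.0, 0.0, -1.0]]
wrist_force: [0.7, -0.1, 0.6]
grip_width: 0.0003
grip_force: 0.0
time_s: 23.25
position: [0.4583, -0.2218, 0.1413]
tcp_rot: [[-0.997, -0.072, -0.0], [-0.072, 0.997, -0.0], [0.0, 0.0, -1.0]]
wrist_force: [0.3, -0.5, 0.7]
grip_width: 0.0003
grip_force: 0.0
time_s: 23.45
position: [0.4583, -0.2219, 0.1383]
tcp_rot: [[-0.997, -0.072, -0.0], [-0.072, 0.997, -0.0], [0.0, 0.0, -1.0]]
wrist_force: [-0.1, -0.4, -0.4]
grip_width: 0.0005
grip_force: 0.0
time_s: 23.65
position: [0.4583, -0.2218, 0.1352]
tcp_rot: [[-0.997, -0.072, -0.0], [-0.072, 0.997, -0.0], [0.0, 0.0, -1.0]]
wrist_force: [-0.0, 0.4, -0.7]
grip_width: 0.0003
grip_force: 0.0
```

```bash
python3 -m crank '[[0,0,-0.04,0],[0,0,-0.045,0],[0,0,-0.045,0],[0,0,-0.045,0],[0,0,-0.045,0.1427],[0,0,0,0.1427],[0,0,0,0.1427],[0,0,0,0.1427],[0,0,0,0.1427],[0,0,0,0.1427],[0,0,0,0.1427],[0,0,0,0.1427],[0,0,0,0.1427],[0,0,0,0.1427],[0,0,0,0.1427],[0,0,0,0]]' 64
python3 - <<'E'
from h import *
show((.0294,.1576,.36),(.0294,.1576,.218),(.1014,.1576,.218))
E
```

```text
time_s: 25.25
position: [0.4584, -0.2219, 0.3556]
tcp_rot: [[-0.07, 0.998, -0.0], [0.998, 0.07, -0.0], [-0.0, -0.0, -1.0]]
wrist_force: [0.1, -1.0, -1.4]
grip_width: 0.0596
grip_force: 0.0
t 25.25 loc [-0.0726  0.0522  0.3556] tooly ang from sel y (deg) -90.1 tilt [-0. -0. -1.] F [ 0.0656 -1.02   -1.397 ] w 0.0596 0.0 q [-0.3763  0.1184  0.8496  1.7067 -0.0909  1.3574  0.5593]
(0.0294, 0.1576, 0.36) shift [ 0.1055  0.1019 -0.0044] dist 0.14668598153892892
(0.0294, 0.1576, 0.218) shift [0.    0.    0.142] dist 0.142
(0.1014, 0.1576, 0.218) shift [ 0.0001  0.072  -0.    ] dist 0.07199999999999993
```

```bash
python3 -m crank '[[0.0352,0.034,0,0],[0.0352,0.034,0,0],[0.0352,0.034,0,0],[0,0,0,0],[0,0,0.036,0],[0,0,0.036,0],[0,0,0.036,0],[0,0,0.03,0],[0,0,0,0]]'
python3 -m crank '[[0,0.008,0,0],[0,0.008,0,0],[0,0.008,0,0],[0,0.008,0,0],[0,0.008,0,0],[0,0.008,0,0],[0,0.008,0,0],[0,0.008,0,0],[0,0.008,0,0],[0,0,0,0],[0,0,0,0]]'
python3 -m crank '[[0,0,-0.03,0],[0,0,-0.04,0],[0,0,-0.045,0],[0,0,-0.045,0],[-0.03,-0.04,0,0],[0,-0.04,0,0],[0,-0.04,0,0],[0,-0.04,0,0],[0,-0.04,0,0],[0,0,0,0]]'
python3 - <<'E'
from h import *
show()
p=snap('top','t9.png'); print([(loc(a),b) for a,b in pt(p,'bail_ball')],pt(p,'bail_pivot')); handles(p)
L=cloudL(p); k=L[(abs(L[:,1]-.1576)<.016)&(L[:,2]>.215)&(L[:,2]<.26)&(abs(L[:,0]-.06)<.1)]; print(len(k),k.mean(0))
for n in ['glass_bottle','blower','movement_holder']: print(n,pt(p,n))
E
```

```text
time_s: 26.15
position: [0.5507, -0.1087, 0.2145]
tcp_rot: [[-0.077, 0.997, -0.005], [0.997, 0.077, -0.0], [0.0, -0.005, -1.0]]
wrist_force: [0.3, -0.8, 1.3]
grip_width: 0.0601
grip_force: 0.0
time_s: 27.25
position: [0.6242, -0.1041, 0.2174]
tcp_rot: [[-0.073, 0.997, -0.0], [0.997, 0.073, -0.0], [-0.0, -0.0, -1.0]]
wrist_force: [0.0, -0.4, 0.2]
grip_width: 0.0603
grip_force: 0.0
time_s: 28.25
position: [0.4234, -0.1497, 0.3785]
tcp_rot: [[-0.071, 0.997, 0.003], [0.997, 0.071, 0.004], [0.004, 0.004, -1.0]]
wrist_force: [0.9, -0.8, 0.6]
grip_width: 0.0601
grip_force: 0.0
t 28.25 loc [-0.1024  0.1267  0.3785] tooly ang from sel y (deg) -90.0 tilt [ 0.0034  0.0042 -1.    ] F [ 0.8679 -0.8037  0.6303] w 0.0601 0.0 q [-0.5386 -0.0776  0.7727  1.79    0.05    1.4051  0.2956]
[(array([0.1023, 0.1608, 0.2258]), 0.81), (array([0.0698, 0.1624, 0.1408]), 0.54)] [(array([ 0.5941, -0.1026,  0.1405]), 0.59), (array([ 0.56  , -0.2668,  0.2954]), 0.24)]
L 51 ang med 65.79490687434787 [62.3768 68.7616] digit 2.350424427137677
M 51 ang med -1.385273770157197 [-5.2715  2.2473] digit 7.948772814179766
R 52 ang med 30.771536029506464 [28.4553 35.3658] digit 5.269038664207795
137 [0.1009 0.1567 0.239 ]
glass_bottle [(array([ 0.5736, -0.4185, -0.0047]), 0.68), (array([ 0.4232, -0.5954, -0.0017]), 0.51)]
blower []
movement_holder [(array([ 0.3889, -0.2879,  0.0048]), 0.48)]
```

```bash
python3 -c "
from workcell import ctrl
print(ctrl.close_job())"
```

```text
the job is handed in; nothing more can be done
None
```

The selector is set to 2-8-5 and the pawl lever is tipped back to its home position. The final top-camera check matched all three digits and the ball sits where it started. The job was handed in at about 28 s, with no contact made with other things on the bench that I noticed.

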